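Unclip the access cover of an appliance base and stow it in the partitioned tray

TASK

Pinch the two side tabs of the grey access cover on top of the upturned white appliance base and lift the cover off without wrenching it, then set it down upright on the black rubber mat and let go. Take it again by the grip rib on its top (tabs left alone) and put it gently, without dropping it, down on the floor of the one empty compartment of the plywood tray, standing upright like the two covers already there. Let go of it there and leave the other covers and the other things on the bench where they are.

Things in the scene. Friction and masses are not known exactly. Their poses are not given: they have to be found in the camera images.
- unit: White plastic motor base of a kitchen appliance, fixed, upside down on the bench: a block 150 (x) by 140 (y) by 72 mm high, with four round black rubber feet (18 mm wide, 6 mm high) at the corners of its top. Origin: centre of its underside on the bench. A rectangular opening in the middle of its top plate (64 in x by 36 in y, plate 5 mm thick) is closed by the cover.
- cover_center (a point): Centre of the loose grey plastic access cover (about 100 g), half-way up its 70 mm height. z up, x along its length, y through its two tabs; 80 (x) by 60 mm (y, over the tabs). From below: two latch legs 12 mm high, 60 mm wide in x, on which it stands steadily; a shell 80 x 40 x 32 mm high; a grip rib 26 mm high. Alike if turned half round.
- cover_foot (a point): Point in the middle of the cover's lowest edge, between the feet of its legs, 35 mm below its centre. At the start the shell lies on the base's top plate with the legs down in the opening (foot 60 mm above the bench), and outward barbs on the legs, under the plate, hold it down.
- rib (a point): Centre of the upright grip rib on top of the cover: 12 mm thick in the cover's x, 36 mm long in y, 26 mm high (from 9 to 35 mm above the cover's centre). It is pinched from above along the cover's x.
- tab_a_pad (a point): Middle of the outer face of the spring tab on the cover's +y side, 30 mm from the cover's mid-plane and 1 mm below the cover's centre. The pad is 28 mm wide (x), 32 mm high (from 2 to 34 mm above the plate on which the shell lies), and stands 5 mm off the shell.
- tab_b_pad (a point): The same on the cover's -y side; the pads' outer faces are 60 mm apart untouched, 50 mm when both are pressed fully.
- tab_a (a joint): Inward travel of tab a, 0 (out, latched) to 0.005 m (pressed to its stop). Spring: 4 N to start, 9 N at the stop. The latch leg moves with the tab; its barb is clear of the opening's rim from 0.003 m on. When released the tab springs out again.
- tab_b (a joint): Inward travel of tab b, likewise. Both must be pressed at once for the cover to lift straight up.
- mat: Black rubber mat fixed on the bench, 130 (x) by 160 (y) by 3 mm. Origin: centre of its underside.
- tray: Fixed open plywood tray, 120 (x) by 230 (y) by 55 mm high, walls and floor 5 mm. Origin: centre of its underside. Two partitions of full height make three compartments side by side along its y (centres at y = -75, 0, 75 mm), each 110 (x) by 70 (y) mm inside: too narrow for a hand on the tabs, so a cover goes in held by its rib, with its tabs towards the compartment's long walls (its x along the tray's x).
- empty: The one empty compartment of the tray: centre of its floor (top of the floor, 5 mm above the bench), axes as the tray's. Which of the three it is varies.
- spare1_center (a point): Centre of a like cover (70 mm high) that already stands in another compartment; to be left alone.
- spare2_center (a point): Centre of the other such cover; to be left alone.
- bowl: Stamped steel bowl, 140 mm wide, 45 mm high; bystander. Origin: centre of its underside.
- oil: Small white oil bottle, 44 mm wide, 120 mm high; bystander. Origin: underside.
- driver: Screwdriver with black handle lying nearer to the robot than the mat; bystander.
- wrench: Steel wrench lying flat; bystander.
- tape: Roll of paper tape, 84 mm wide, 22 mm high; bystander. Origin: underside.
- dial: Black appliance knob, 44 mm wide, 24 mm high; bystander. Origin: underside.

How it is judged (in metres and radians):
On the way, in this order (a step that is already met when the one before it is completed fails the run):
1. the cover is lifted clear of the base, both tabs pressed in (z of cover_center in the frame of unit above 0.115 m and value of joint each of tab_a, tab_b above 0.003 m and contact force between cover and unit below 0.05 N), for 0.1 s.
2. the cover stands upright on the mat, released (x of cover_center in the frame of mat between -0.065 and 0.065 m and y of cover_center in the frame of mat between -0.08 and 0.08 m and z of cover_center in the frame of mat below 0.043 m and angle between cover_center's own z axis and vertical below 0.1 rad and contact force between the fingers and cover below 0.05 N and contact force between cover and mat above 0.2 N), for 0.2 s.
3. the cover is lifted off the mat by its rib, the tabs not pressed (height (world z) of cover_center above 0.06 m and contact force between the fingers and cover above 0.5 N and value of joint each of tab_a, tab_b below 0.0015 m), for 0.1 s.
At the end, for the whole second after the job is handed in: The cover stands upright (within 0.08 rad) on the floor of the empty compartment, between its walls (centre within 17 mm along and 8 mm across, its length along the compartment within 0.2 rad), tabs out, at rest and released (x of cover_center in the frame of empty between -0.017 and 0.017 m and y of cover_center in the frame of empty between -0.008 and 0.008 m and z of cover_center in the frame of empty between 0.03 and 0.038 m and angle between cover_center's own z axis and vertical below 0.08 rad and angle between the x axis of cover_center and the x axis of empty, either way round below 0.2 rad and contact force between the fingers and cover below 0.05 N and linear speed of cover below 0.01 m/s and value of joint each of tab_a, tab_b below 0.0015 m); the robot touches nothing.
It fails at once if the cover is wrenched up (2.8 to 12 mm off its seat) against a tab that is not pressed in (z of cover_center in the frame of unit between 0.0978 and 0.107 m and x of cover_center in the frame of unit between -0.03 and 0.03 m and y of cover_center in the frame of unit between -0.03 and 0.03 m and value of joint any of tab_a, tab_b below 0.0025 m).
It fails at once if the cover is dropped (faster than 0.5 m/s with no finger on it) (contact force between the fingers and cover below 0.05 N and linear speed of cover above 0.5 m/s).
It fails at once if a cover already in the tray is shifted by more than 15 mm (distance of any of spare1_center, spare2_center from where it was at the start of the episode above 0.015 m).
It fails at once if another thing on the bench is moved by more than 25 mm (distance of any of bowl, oil, driver, wrench, tape, dial from where it was at the start of the episode above 0.025 m).
It also fails if it takes over 48 s, if anything falls off the work surface, if the arm or the gripper's body presses on something with over 40 N, if the wrist force passes 120 N, or if a joint passes its speed limit or range.

ROBOT

A 6-joint arm with a two-finger parallel gripper is mounted at the origin on the work surface. World frame = base frame: x ahead of the robot, y to its left, z up, the work surface at z = 0. Lengths are in mm, angles in rad, forces in N, time in s.
With the tool pointing down it reaches from about 375 to 825 mm from the base axis. Payload 5.5 kg.
Tool frame: the origin (TCP) lies on the centre line of the jaws, within the pads' length; the fingertips stand 11 mm ahead of it and the grasp point (between the pads) lies 8 mm behind it; z points along the fingers, y is the direction in which the jaws open and shut (so a half turn about z gives the same grasp; the last joint's range is limited). The gripper opens to 85 mm and grips with 20 to 120 N. Pads are 22 mm wide; open, the fingers measure 114 mm over their backs; the gripper's body (76 mm by 85 mm) begins 54 mm behind the grasp point. The pads swing forward as they close: fully open they stand 13 mm farther back than shut.
Start: joints at [-1.2, 0.314, -0.047, 1.21, 0, 1.571], TCP at [217.413, -559.219, 242.299] pointing down, gripper open.
Joint ranges: [-2.67, 2.67], [-0.69, 1.73], [-1.03, 1.25], [-2.08, 2.16], [-1.42, 1.45], [-3.14, 3.14]. Speed limits (rad/s): [2.39, 2.39, 3.01, 3.14, 3.14, 3.14].

INTERFACE

Orientations are given as a 3x3 rotation matrix whose columns are the frame's x, y, z axes.
In Python, from rig import manip, viewer, close_job gives the robot as it stands.
- The arm moves only by the tool send_rows, never from a script. Its argument "steps" is a list of rows, each a list of 2 entries, a list of its own where there are three numbers: the shift along the tool's x, y, z in m, then the turn about the tool's z in degrees. A call has 1 to 20 rows; each row shifts and turns the commanded pose from where the row before left it, along the tool's axes as they then stand; what a row does not reach is not made up. A row lasts 1/12 s, in which the tool goes at most 41.7 mm and 7.16 degrees, less where a joint would pass 70% of its speed; a pose out of reach is approached as far as the arm can. A call is refused whole if a number of a shift passes 0.0417 or a number of a turn 7.16, either way. A call with a gripper value outside its range is refused whole. "fingers" is the finger opening in m, from 0 to 0.0854, set as the call begins (left out, the last holds). The fingers move at their own pace and stop on an object; the grip force is fixed at half the most. Time passes only in rows, so rows that do not move let the fingers close. It gives the time, the measured TCP pose, the force and the opening at its end, in the units of the state.
- manip.state(): the state, without advancing time (a new reading comes with each control period).
- viewer.capture(name): name is "scene" or "top"; returns (picture, depth): 480x640x3 uint8, red, green, blue; 480x640 float32, mm along the optical axis (not along the pixel's ray), 0 where there is no reading.
- viewer.camera_info(name): a dict with "vertical_fov" (degrees; the focal length in pixels is half the picture's height over the tangent of half this angle, whatever the lens; pixels are square), "cx", "cy" (the principal point, pixels), "dist_coeffs" ([k1, k2, p1, p2, k3] as OpenCV has them; the pictures are not rectified), "view" (4x4, takes a point from world to camera coordinates). Camera axes: x right, y down, z forward; pixel columns grow to the right and rows downward; lengths in mm; the calibration is good to about 2 mm. A picture is of the moment at which its call begins. camera_info takes no time and is no camera call.
- close_job(): hands the job in, once; it reports no verdict.
The state is a dict: "t": time; "joint_positions": joint angles; "dq": joint speeds; "tau": joint torques, N m; "ee_pos": TCP position; "tcp_rot": TCP orientation; "contact_force": force on the tool from outside, world axes, zero at the start; "ft_torque": the same for the moment, N m; "width": finger opening in mm.
Only numpy, scipy, OpenCV 4.12 (cv2) and the standard library are available. Lean on these libraries where they do the work, as an engineer would, in place of code of your own. Each camera call takes 0.05 s, during which the arm holds its last target. There are 200 camera calls.

## Working session

There is one attempt and no reset: what is moved stays moved. The work goes in short steps, Python scripts to look and compute and a tool call to move; the robot and the scene stay as the last step left them, time stands still between calls to the robot, and variables do not carry over. Pictures are saved under pics/ and viewed, about 8 in all and at most 12, crops included, and the job is handed in when it is done.

Besides the shell and the picture viewer there is one more tool, called after "Call:" by a JSON object that holds its "api" and its "payload". send_rows: Moves the arm, as the interface text tells. Its arguments: {"type":"object","properties":{"steps":{"type":"array","items":{"type":"array"}},"fingers":{"type":"number"}},"required":["steps"]}

```bash
mkdir -p pics; cat > h.py <<'E'
import numpy as np,cv2
from rig import manip,viewer,close_job
def K(n):
    i=viewer.camera_info(n);f=240/np.tan(np.radians(i['vertical_fov'])/2)
    return np.array([[f,0,i['cx']],[0,f,i['cy']],[0,0,1]]),np.array(i['dist_coeffs'],float),np.array(i['view'],float)
def world(n,uv,d=None,z=None):
    k,D,V=K(n);p=cv2.undistortPoints(np.array(uv,float).reshape(-1,1,2),k,D).reshape(-1,2)
    r=np.c_[p,np.ones(len(p))];R,t=V[:3,:3],V[:3,3];c=-R.T@t;w=r@R
    s=np.array(d,float) if d is not None else (np.array(z)-c[2])/w[:,2]
    return c+w*np.reshape(s,(-1,1))
def cloud(n,D):
    v,u=np.mgrid[:480,:640];return world(n,np.c_[u.ravel(),v.ravel()],d=D.ravel()).reshape(480,640,3)
def snap(n,name):
    im,D=viewer.capture(n);cv2.imwrite(f'pics/{name}.png',im[:,:,::-1]);np.save(f'pics/{name}.npy',D);return im,D
E
python3 - <<'E'
from h import *
for n in('scene','top'):
    snap(n,n+'0');i=viewer.camera_info(n);print(n,i)
print(manip.state())
E
```

```text
scene {'vertical_fov': 57.795328057975055, 'cx': 327.4178049203021, 'cy': 238.54204744320083, 'dist_coeffs': array([-0.10825123,  0.        ,  0.        ,  0.        ,  0.        ]), 'view': array([[ 7.90158894e-01,  6.12737427e-01, -1.42045057e-02,
        -4.80473348e+02],
       [ 4.02638162e-01, -5.36418653e-01, -7.41712572e-01,
        -1.70704607e+02],
       [-4.62094615e-01,  5.80351510e-01, -6.70567441e-01,
         1.17139934e+03],
       [ 0.00000000e+00,  0.00000000e+00,  0.00000000e+00,
         1.00000000e+00]])}
top {'vertical_fov': 45.71485495443636, 'cx': 315.98311919778695, 'cy': 228.6305340815256, 'dist_coeffs': array([-0.11789408,  0.        ,  0.        ,  0.        ,  0.        ]), 'view': array([[-7.93163998e-03, -9.99556344e-01, -2.87089553e-02,
         1.87526758e+01],
       [-9.93906426e-01,  1.10368069e-02, -1.09673178e-01,
         5.84100912e+02],
       [ 1.09941376e-01,  2.76641270e-02, -9.93553013e-01,
         1.16069323e+03],
       [ 0.00000000e+00,  0.00000000e+00,  0.00000000e+00,
         1.00000000e+00]])}
{'t': 0.1, 'joint_positions': array([-1.19997960e+00,  3.14154998e-01, -4.79851100e-02,  1.21016120e+00,
       -9.88548728e-06,  1.57082767e+00]), 'dq': array([-2.81877026e-04, -1.95755642e-03,  9.39026804e-04,  1.41812439e-03,
        1.08125290e-03, -9.07659336e-05]), 'tau': array([ 2.14295674e-04, -5.40765667e+01,  3.40541875e+01,  1.11652949e-02,
       -4.08908568e-05, -1.71176379e-05]), 'ee_pos': array([ 217.24567093, -558.76377866,  241.51828754]), 'tcp_rot': array([[ 9.32043045e-01,  3.62347146e-01, -5.54581904e-04],
       [ 3.62347570e-01, -9.32041995e-01,  1.39910300e-03],
       [-9.93264732e-06, -1.50497562e-03, -9.99998867e-01]]), 'contact_force': array([-0.44386279, -0.35786034, -0.46855505]), 'ft_torque': array([-0.01286494, -0.00587286, -0.02239875]), 'width': 85.10223953032863}
```

View pics/top0.png

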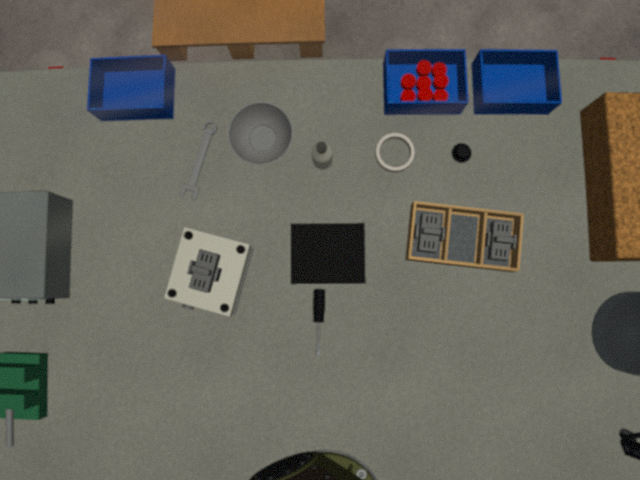

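View pics/scene0.png

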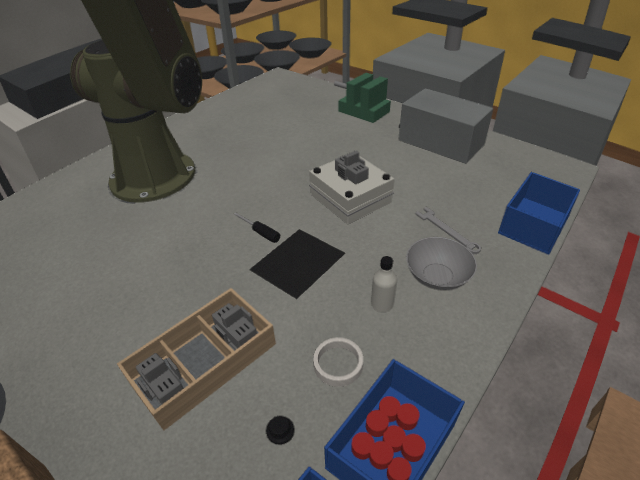

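The top view shows the base at about (207,272), the mat at (328,253), and the tray at (465,236), whose middle compartment is empty. The scene view agrees. Next I measure poses from the depth cloud and take an enlarged crop.

```bash
python3 - <<'E'
from h import *
D=np.load('pics/top0.npy');P=cloud('top',D);im=cv2.imread('pics/top0.png')
def box(u0,v0,u1,v1,zl,zh,lab):
    S=P[v0:v1,u0:u1].reshape(-1,3);m=(S[:,2]>zl)&(S[:,2]<zh);S=S[m]
    r=cv2.minAreaRect(S[:,:2].astype(np.float32));print(lab,len(S),'c',np.round(r[0],1),'sz',np.round(r[1],1),'ang',round(r[2],1),'z',np.round(np.median(S[:,2]),1),'mean',S[:,:2].mean(0).round(1))
box(155,220,260,325,62,80,'unit top')
box(155,220,260,325,86,140,'shell')
box(155,220,260,325,119,140,'rib')
box(400,195,530,275,40,60,'tray rim')
box(447,212,477,262,-5,15,'empty floor')
box(410,205,447,262,30,90,'spareL'); box(482,212,522,265,30,90,'spareR')
g=im.max(2).astype(int);m=np.zeros((480,640),bool);m[215:290,285:372]=g[215:290,285:372]<40
S=P[m];S=S[(S[:,2]<15)];print('mat',cv2.minAreaRect(S[:,:2].astype(np.float32)),np.median(S[:,2]))
a=cv2.resize(im[215:330,150:265],(575,575),interpolation=cv2.INTER_CUBIC);cv2.imwrite('pics/c1.png',a)
# bench bias
print(np.median(P[330:400,200:300,2]))
E
```

```text
unit top 3989 c [495.5 236.1] sz [142.8 151.5] ang 74.8 z 71.5 mean [494.8 232.6]
shell 1008 c [495.4 235.9] sz [63.2 80.9] ang 74.8 z 103.5 mean [495.  233.8]
rib 123 c [495.7 236.1] sz [37.3 12.2] ang 74.8 z 128.9 mean [495.6 235.1]
tray rim 2975 c [ 564.5 -296.7] sz [232.3 122.4] ang 82.6 z 49.3 mean [ 564.3 -298.4]
empty floor 1354 c [ 565.9 -301.2] sz [ 62.2 106.9] ang 83.7 z 5.5 mean [ 565.2 -300.1]
spareL 1323 c [ 571.8 -219.7] sz [ 78.  117.4] ang 85.7 z 49.0 mean [ 570.6 -218.3]
spareR 1510 c [ 558.7 -371.1] sz [ 82.5 109.6] ang 87.8 z 48.3 mean [ 559.6 -372.4]
mat ((535.20751953125, -10.694374084472656), (153.7154083251953, 124.7858657836914), 89.67007446289062) 2.4342852259173924
-0.6934463200698247
```

View pics/c1.png

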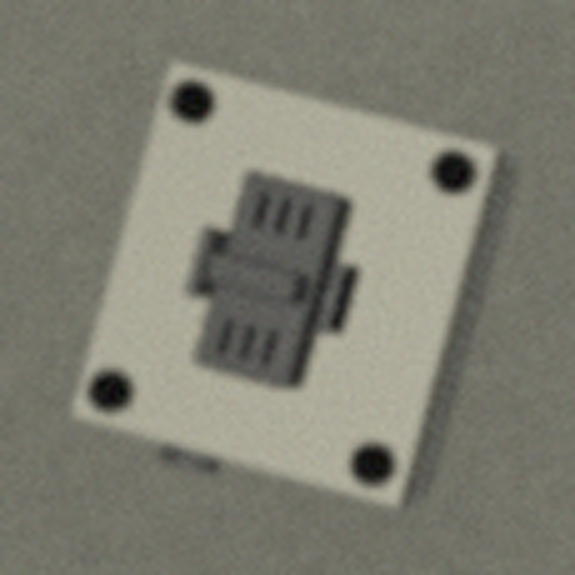

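Base, shell and rib agree on the cover: centre (495.5, 236), cover x at -15.2°, heights 71.5/103.5/129, sizes as given. I start moving towards it, with a small test turn to see the sign of j6.

Call:
{"api": "send_rows", "payload": {"steps": [[[0.0346,-0.0174,0],0],[[0.0346,-0.0174,0],0],[[0.0346,-0.0174,0],0],[[0.0346,-0.0174,0],0],[[0.0346,-0.0174,0],0],[[0.0346,-0.0174,0],0],[[0.0346,-0.0174,0],0],[[0.0346,-0.0174,0],0],[[0.0346,-0.0174,0],0],[[0,0,0],7],[[0,0,0],0]], "fingers": 0.08}}

```text
t: 1.02
ee_pos: [452.0, -298.5, 241.9]
tcp_rot: [[0.969, 0.247, -0.001], [0.247, -0.969, 0.0], [-0.001, -0.001, -1.0]]
contact_force: [-0.9, -1.1, -0.9]
width: 80.3
```

```bash
cat > st.py <<'E'
from h import *
import sys
s=manip.state();R=s['tcp_rot'];x=np.degrees(np.arctan2(R[1,0],R[0,0]))
print('t',round(s['t'],2),'p',s['ee_pos'].round(1),'yawx',x.round(2),'z',R[:,2].round(4),'q',s['joint_positions'].round(3),'F',s['contact_force'].round(1),'w',round(s['width'],1))
if len(sys.argv)>1:
    t=np.array([float(a) for a in sys.argv[1:4]]);print('to target, tool axes mm',(R.T@(t-s['ee_pos'])).round(1))
    if len(sys.argv)>4:
        d=(x-float(sys.argv[4])+180)%360-180;print('turn deg',d.round(2))
E
python3 st.py 495.5 236 200 -15.2
```

```text
t 1.02 p [ 452.  -298.5  241.9] yawx 14.3 z [-7.e-04  4.e-04 -1.e+00] q [-0.584  0.205 -0.19   1.177 -0.     2.308] F [-0.9 -1.1 -0.9] w 80.3
to target, tool axes mm [ 174.2 -507.2   42.1]
turn deg 29.5
```

j6 grows with the turn, so I take the half-turned grasp (tool x at 164.8°). Turning first, then translating.

Call:
{"api": "send_rows", "payload": {"steps": [[[0,0,0],-7.1],[[0,0,0],-7.1],[[0,0,0],-7.1],[[0,0,0],-7.1],[[0,0,0],-7.1],[[0,0,0],-7.1],[[0,0,0],-7.1],[[0,0,0],-7.1],[[0,0,0],-7.1],[[0,0,0],-7.1],[[0,0,0],-7.1],[[0,0,0],-7.1],[[0,0,0],-7.1],[[0,0,0],-7.1],[[0,0,0],-7.1],[[0,0,0],-7.1],[[0,0,0],-7.1],[[0,0,0],-7.1],[[0,0,0],-7.1],[[0,0,0],-7.1]]}}

```text
t: 2.68
ee_pos: [449.8, -301.4, 242.0]
tcp_rot: [[-0.918, 0.396, -0.001], [0.396, 0.918, 0.0], [0.001, -0.0, -1.0]]
contact_force: [0.6, 0.5, 0.3]
width: 79.9
```

```bash
python3 st.py 495.5 236 200 164.8
```

```text
t 2.68 p [ 449.8 -301.4  242. ] yawx 156.67 z [-8.e-04  1.e-04 -1.e+00] q [-0.59   0.204 -0.19   1.177 -0.    -0.183] F [0.6 0.5 0.3] w 79.9
to target, tool axes mm [170.8 511.5  42. ]
turn deg -8.13
```

Call:
{"api": "send_rows", "payload": {"steps": [[[0.0122,0.0365,0.002],0],[[0.0122,0.0365,0.002],0],[[0.0122,0.0365,0.002],0],[[0.0122,0.0365,0.002],0],[[0.0122,0.0365,0.002],0],[[0.0122,0.0365,0.002],0],[[0.0122,0.0365,0.002],0],[[0.0122,0.0365,0.002],0],[[0.0122,0.0365,0.002],0],[[0.0122,0.0365,0.002],0],[[0.0122,0.0365,0.002],0],[[0.0122,0.0365,0.002],0],[[0.0122,0.0365,0.002],0],[[0.0122,0.0365,0.002],0],[[0,0,0],-4],[[0,0,0],-4.1],[[0,0,0],0],[[0,0,0],0]]}}

```text
t: 4.18
ee_pos: [500.5, 235.2, 214.0]
tcp_rot: [[-0.963, 0.271, -0.001], [0.271, 0.963, -0.001], [0.0, -0.001, -1.0]]
contact_force: [0.2, -0.0, 0.4]
width: 79.6
```

```bash
python3 st.py 495.5 236 90 164.8
```

```text
t 4.18 p [500.5 235.2 214. ] yawx 164.27 z [-6.e-04 -6.e-04 -1.e+00] q [ 0.439  0.239 -0.211  1.121 -0.     0.714] F [ 0.2 -0.   0.4] w 79.6
to target, tool axes mm [  5.   -0.5 124. ]
turn deg -0.53
```

Call:
{"api": "send_rows", "payload": {"steps": [[[0.0025,-0.0005,0.0],-0.5],[[0.0025,0,0.02],0],[[0,0,0.025],0],[[0,0,0.025],0],[[0,0,0.02],0],[[0,0,0.014],0],[[0,0,0],0],[[0,0,0],0]]}}

```text
t: 4.85
ee_pos: [494.9, 236.0, 110.0]
tcp_rot: [[-0.965, 0.263, -0.001], [0.263, 0.965, -0.001], [0.001, -0.001, -1.0]]
contact_force: [0.5, -0.9, 0.4]
width: 79.9
```

```bash
python3 st.py 495.5 236 90 164.8; python3 - <<'E'
from h import *
im,D=snap('scene','s1');cv2.imwrite('pics/c2.png',cv2.resize(im[110:230,280:430,::-1],None,fx=4,fy=4,interpolation=cv2.INTER_CUBIC))
E
```

```text
t 4.85 p [494.9 236.  110. ] yawx 164.78 z [-1.5e-03 -7.0e-04 -1.0e+00] q [ 0.445  0.308 -0.37   0.894 -0.     0.711] F [ 0.5 -0.9  0.4] w 79.9
to target, tool axes mm [-0.6  0.2 20. ]
turn deg -0.02
```

View pics/c2.png

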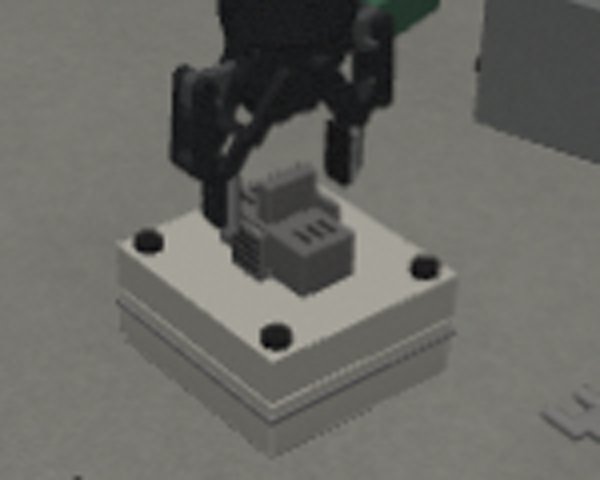

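The jaws straddle both tabs, centred at crop pixels (215,200) and (340,160), and the cover is at (290,230). I go down 22 mm and close.

Call:
{"api": "send_rows", "payload": {"steps": [[[-0.0005,0,0.011],0],[[0,0,0.011],0],[[0,0,0],0],[[0,0,0],0]]}}

```text
t: 5.23
ee_pos: [495.3, 236.5, 87.5]
tcp_rot: [[-0.965, 0.261, -0.001], [0.261, 0.965, -0.001], [0.001, -0.001, -1.0]]
contact_force: [-0.7, 0.7, -0.6]
width: 79.7
```

Call:
{"api": "send_rows", "payload": {"steps": [[[0,0,0],0],[[0,0,0],0],[[0,0,0],0],[[0,0,0],0],[[0,0,0],0],[[0,0,0],0],[[0,0,0],0],[[0,0,0],0],[[0,0,0],0],[[0,0,0],0]], "fingers": 0.045}}

```text
t: 6.07
ee_pos: [496.6, 237.0, 90.8]
tcp_rot: [[-0.965, 0.261, 0.002], [0.261, 0.965, 0.001], [-0.002, 0.001, -1.0]]
contact_force: [-4.8, -3.0, 16.9]
width: 46.2
```

```bash
python3 st.py 495.5 236 88 164.8
```

```text
t 6.07 p [496.6 237.   90.8] yawx 164.85 z [ 2.2e-03  7.0e-04 -1.0e+00] q [ 0.446  0.328 -0.392  0.848 -0.     0.71 ] F [-4.8 -3.  16.9] w 46.2
to target, tool axes mm [ 0.8 -1.3  2.8]
turn deg 0.05
```

Width 46.2 is below the expected 50, with 17 N upward on the tool. Looking before lifting.

```bash
python3 - <<'E'
from h import *
im,D=snap('scene','s2');cv2.imwrite('pics/c3.png',cv2.resize(im[125:215,300:400,::-1],None,fx=6,fy=6,interpolation=cv2.INTER_CUBIC))
E
```

```text
(no output)
```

View pics/c3.png

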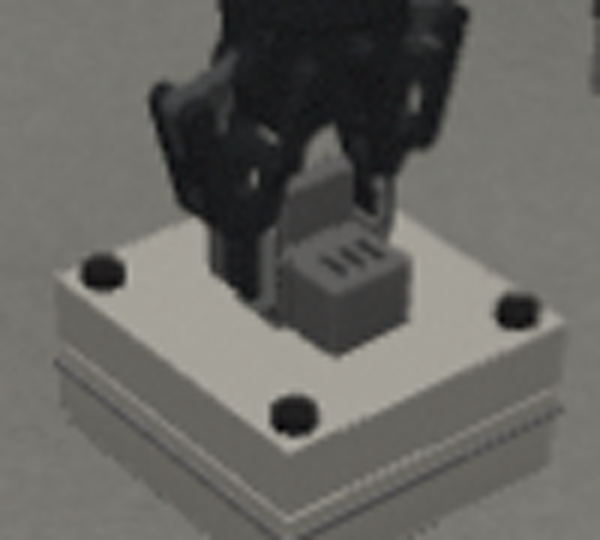

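The fingers sit on both tabs at (255,270) and (380,200), and the tabs look pressed in. I squeeze a little firmer to make sure they are at their stops, then look at the state.

Call:
{"api": "send_rows", "payload": {"steps": [[[0,0,0],0],[[0,0,0],0],[[0,0,0],0],[[0,0,0],0],[[0,0,0],0]], "fingers": 0.03}}

```text
t: 6.53
ee_pos: [496.6, 237.1, 90.8]
tcp_rot: [[-0.965, 0.261, 0.002], [0.261, 0.965, 0.001], [-0.002, 0.001, -1.0]]
contact_force: [-4.6, -3.4, 17.0]
width: 46.5
```

Call:
{"api": "send_rows", "payload": {"steps": [[[0,0,-0.003],0],[[0,0,-0.003],0],[[0,0,-0.003],0],[[0,0,-0.003],0],[[0,0,-0.003],0],[[0,0,-0.004],0],[[0,0,-0.006],0],[[0,0,-0.01],0],[[0,0,-0.01],0],[[0,0,-0.015],0],[[0,0,-0.02],0],[[0,0,-0.02],0],[[0,0,0],0],[[0,0,0],0]]}}

```text
t: 7.7
ee_pos: [497.1, 237.3, 190.2]
tcp_rot: [[-0.965, 0.261, 0.003], [0.261, 0.965, 0.002], [-0.003, 0.002, -1.0]]
contact_force: [0.0, 1.0, -1.4]
width: 45.8
```

```bash
python3 st.py 535 -11 150 172.6; python3 - <<'E'
from h import *
im,D=snap('scene','s3');cv2.imwrite('pics/c4.png',cv2.resize(im[80:230,280:430,::-1],None,fx=4,fy=4,interpolation=cv2.INTER_CUBIC))
P=cloud('top',snap('top','t3')[1])
E
```

```text
t 7.7 p [497.1 237.3 190.2] yawx 164.84 z [ 0.0033  0.0015 -1.    ] q [ 0.445  0.245 -0.259  1.063 -0.     0.71 ] F [ 0.   1.  -1.4] w 45.8
to target, tool axes mm [-101.4 -229.9   39.9]
turn deg -7.76
```

View pics/c4.png

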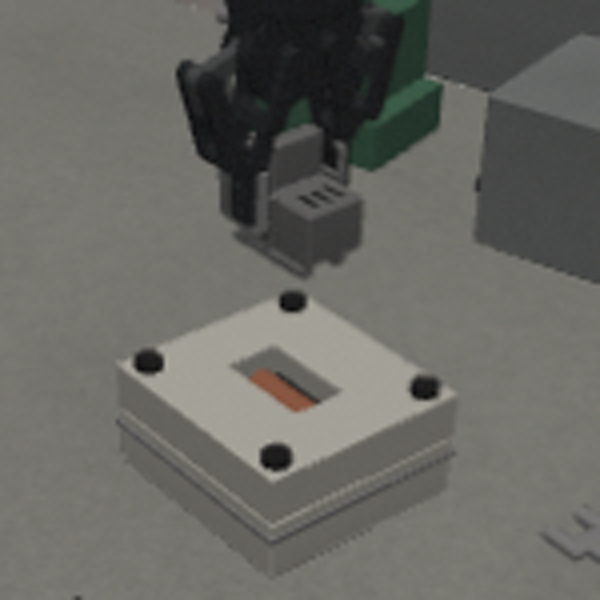

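The cover is off and hanging upright below the jaws at (310,220), with the opening empty at (285,380). I carry it to the mat and line it up with the tray's direction.

Call:
{"api": "send_rows", "payload": {"steps": [[[-0.006,-0.0137,0],0],[[-0.0118,-0.0267,0],0],[[-0.0118,-0.0267,0],0],[[-0.0118,-0.0267,0],0],[[-0.0118,-0.0267,0],0],[[-0.0118,-0.0267,0],0],[[-0.0118,-0.0267,0],0],[[-0.0118,-0.0267,0],0],[[-0.0118,-0.0267,0],0],[[-0.001,-0.0026,0],-3.9],[[0,0,0],-3.8],[[0,0,0.03],0],[[0,0,0.03],0],[[0,0,0.03],0],[[0,0,0.02],0],[[0,0,0],0],[[0,0,0],0]]}}

```text
t: 9.22
ee_pos: [531.8, -11.6, 76.7]
tcp_rot: [[-0.992, 0.13, -0.004], [0.13, 0.992, 0.0], [0.004, -0.0, -1.0]]
contact_force: [0.1, 0.6, -0.5]
width: 46.1
```

```bash
python3 st.py 535 -11 34 172.6; python3 - <<'E'
from h import *
# cover shell height check from scene cloud while held
P=cloud('scene',snap('scene','s4')[1]).reshape(-1,3)
for s in (1,):
    S=P[(abs(P[:,0]-535)<55)&(abs(P[:,1]+11)<45)&(P[:,2]>15)&(P[:,2]<75)]
    h,e=np.histogram(S[:,2],bins=np.arange(15,76,3));print(list(zip(e[:-1],h)))
E
```

```text
t 9.22 p [531.8 -11.6  76.7] yawx 172.54 z [-4.5e-03  1.0e-04 -1.0e+00] q [-0.022  0.317 -0.445  0.813  0.     0.108] F [ 0.1  0.6 -0.5] w 46.1
to target, tool axes mm [-3.3  1.  42.7]
turn deg -0.06
[(np.int64(15), np.int64(0)), (np.int64(18), np.int64(0)), (np.int64(21), np.int64(0)), (np.int64(24), np.int64(0)), (np.int64(27), np.int64(0)), (np.int64(30), np.int64(0)), (np.int64(33), np.int64(0)), (np.int64(36), np.int64(0)), (np.int64(39), np.int64(0)), (np.int64(42), np.int64(0)), (np.int64(45), np.int64(9)), (np.int64(48), np.int64(12)), (np.int64(51), np.int64(9)), (np.int64(54), np.int64(0)), (np.int64(57), np.int64(0)), (np.int64(60), np.int64(17)), (np.int64(63), np.int64(36)), (np.int64(66), np.int64(27)), (np.int64(69), np.int64(30)), (np.int64(72), np.int64(36))]
```

Call:
{"api": "send_rows", "payload": {"steps": [[[0,0,0.015],0],[[0,0,0.013],0],[[0,0,0.008],0],[[0,0,0.003],0],[[0,0,0],0],[[0,0,0],0]]}}

```text
t: 9.77
ee_pos: [534.4, -11.6, 40.2]
tcp_rot: [[-0.992, 0.13, 0.001], [0.13, 0.992, -0.0], [-0.001, 0.0, -1.0]]
contact_force: [0.0, -0.6, -0.6]
width: 45.9
```

Call:
{"api": "send_rows", "payload": {"steps": [[[0,0,0.0015],0],[[0,0,0.0015],0],[[0,0,0],0],[[0,0,0],0]]}}

```text
t: 10.1
ee_pos: [533.8, -11.6, 36.5]
tcp_rot: [[-0.992, 0.13, 0.0], [0.13, 0.992, 0.0], [-0.0, 0.0, -1.0]]
contact_force: [0.0, -0.2, -1.1]
width: 45.9
```

Call:
{"api": "send_rows", "payload": {"steps": [[[0,0,0.0015],0],[[0,0,0.001],0],[[0,0,0],0],[[0,0,0],0],[[0,0,0],0]]}}

```text
t: 10.52
ee_pos: [533.6, -11.6, 33.8]
tcp_rot: [[-0.992, 0.13, -0.0], [0.13, 0.992, 0.0], [0.0, -0.0, -1.0]]
contact_force: [0.2, -0.2, -1.0]
width: 46.1
```

Call:
{"api": "send_rows", "payload": {"steps": [[[0,0,0.001],0],[[0,0,0.0005],0],[[0,0,0],0],[[0,0,0],0]]}}

```text
t: 10.85
ee_pos: [533.7, -11.6, 33.5]
tcp_rot: [[-0.992, 0.13, 0.0], [0.13, 0.992, -0.0], [-0.0, 0.0, -1.0]]
contact_force: [-4.9, -0.5, 13.6]
width: 45.5
```

It touched down at TCP z 33.5 (33.8 expected) with 13.6 N. Releasing and backing up.

Call:
{"api": "send_rows", "payload": {"steps": [[[0,0,0],0],[[0,0,0],0],[[0,0,0],0],[[0,0,0],0],[[0,0,0],0],[[0,0,0],0],[[0,0,0],0],[[0,0,0],0],[[0,0,0],0],[[0,0,0],0]], "fingers": 0.08}}

```text
t: 11.68
ee_pos: [533.7, -11.6, 32.3]
tcp_rot: [[-0.992, 0.13, -0.0], [0.13, 0.992, 0.0], [0.0, 0.0, -1.0]]
contact_force: [0.7, 0.3, -0.2]
width: 80.0
```

Call:
{"api": "send_rows", "payload": {"steps": [[[0,0,-0.01],0],[[0,0,-0.02],0],[[0,0,-0.03],0],[[0,0,-0.03],0],[[0,0,-0.03],0],[[0,0,-0.03],0],[[0,0,0],0]]}}

```text
t: 12.27
ee_pos: [537.4, -11.7, 189.3]
tcp_rot: [[-0.991, 0.13, 0.01], [0.13, 0.992, -0.0], [-0.01, 0.001, -1.0]]
contact_force: [0.9, -0.5, 1.3]
width: 79.9
```

```bash
python3 st.py 534 -11 180 172.6; python3 - <<'E'
from h import *
im,D=snap('scene','s5');cv2.imwrite('pics/c5.png',cv2.resize(im[180:330,220:370,::-1],None,fx=4,fy=4,interpolation=cv2.INTER_CUBIC))
P=cloud('scene',D).reshape(-1,3)
S=P[(abs(P[:,0]-535)<55)&(abs(P[:,1]+11)<45)&(P[:,2]>10)&(P[:,2]<82)]
for zl,zh in((20,82),(38,54),(64,82)):
    q=S[(S[:,2]>zl)&(S[:,2]<zh)];r=cv2.minAreaRect(q[:,:2].astype(np.float32));print(len(q),np.round(r[0],1),np.round(r[1],1),round(r[2],1),np.percentile(q[:,2],[5,50,98]).round(1))
E
```

```text
t 12.27 p [537.4 -11.7 189.3] yawx 172.54 z [ 1.e-02 -2.e-04 -1.e+00] q [-0.022  0.216 -0.298  1.047 -0.     0.108] F [ 0.9 -0.5  1.3] w 79.9
to target, tool axes mm [3.5 0.3 9.3]
turn deg -0.06
1020 [534.2 -13.3] [62.1 81.4] 82.2 [24.5 47.8 74.7]
595 [534.2 -13.3] [62.1 81.4] 82.2 [39.6 47.9 51.8]
129 [534.3 -12.7] [37.3 14. ] 84.8 [64.7 73.1 76. ]
```

View pics/c5.png

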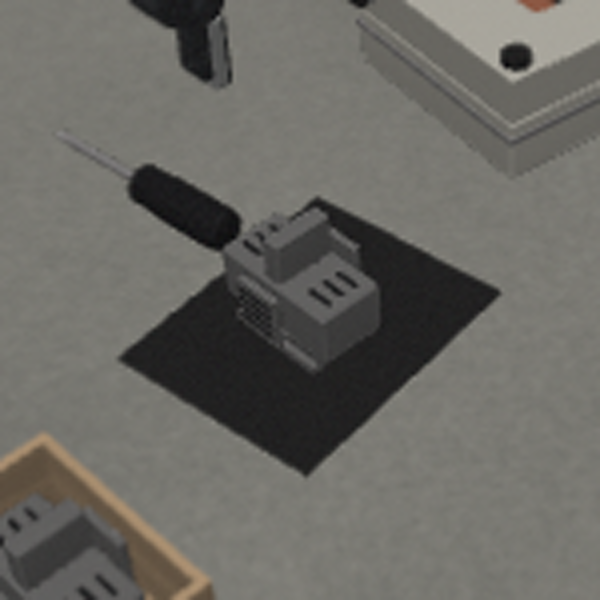

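The cover stands upright on the mat, with the rib at crop (300,240), i.e. (534, -12.5), and its y at about 82.4°. I turn 90° for the rib.

Call:
{"api": "send_rows", "payload": {"steps": [[[0,0,0],6.92],[[0,0,0],6.92],[[0,0,0],6.92],[[0,0,0],6.92],[[0,0,0],6.92],[[0,0,0],6.92],[[0,0,0],6.92],[[0,0,0],6.92],[[0,0,0],6.92],[[0,0,0],6.92],[[0,0,0],6.92],[[0,0,0],6.92],[[0,0,0],6.92],[[0,0,0.03],0],[[0,0,0.03],0],[[0,0,0.03],0],[[0,0,0],0],[[0,0,0],0]], "fingers": 0.04}}

```text
t: 13.82
ee_pos: [531.4, -11.5, 90.8]
tcp_rot: [[0.129, 0.992, -0.005], [0.992, -0.129, 0.0], [-0.001, -0.005, -1.0]]
contact_force: [0.7, -0.0, 1.2]
width: 40.2
```

```bash
python3 st.py 534.2 -12.5 63 82.5; python3 - <<'E'
from h import *
# tray from both views
for n,f in(('scene','s5'),('top','t3')):
    P=cloud(n,np.load(f'pics/{f}.npy')).reshape(-1,3)
    S=P[(P[:,0]>480)&(P[:,0]<650)&(P[:,1]<-150)&(P[:,1]>-440)]
    q=S[(S[:,2]>50)&(S[:,2]<59)];r=cv2.minAreaRect(q[:,:2].astype(np.float32));print(n,'rim',len(q),np.round(r,1) if 0 else r)
E
```

```text
t 13.82 p [531.4 -11.5  90.8] yawx 82.59 z [-5.e-03  1.e-04 -1.e+00] q [-0.022  0.302 -0.429  0.845  0.     1.678] F [ 0.7 -0.   1.2] w 40.2
to target, tool axes mm [-0.6  3.  27.8]
turn deg 0.09
scene rim 2914 ((564.68212890625, -295.2406005859375), (230.779296875, 123.29907989501953), 82.7962417602539)
top rim 1260 ((563.94677734375, -296.19207763671875), (232.2582550048828, 122.38841247558594), 82.88616943359375)
```

Call:
{"api": "send_rows", "payload": {"steps": [[[0,0,0.012],0],[[0,0,0.01],0],[[0,0,0.003],0],[[0,0,0],0],[[0,0,0],0],[[0,0,0],0]]}}

```text
t: 14.32
ee_pos: [534.3, -11.6, 68.1]
tcp_rot: [[0.129, 0.992, 0.001], [0.992, -0.129, -0.0], [0.0, 0.001, -1.0]]
contact_force: [0.2, -0.1, -0.5]
width: 39.8
```

```bash
python3 st.py 534.2 -12.5 63 82.5
```

```text
t 14.32 p [534.3 -11.6  68.1] yawx 82.59 z [ 1.1e-03 -1.0e-04 -1.0e+00] q [-0.022  0.327 -0.454  0.789 -0.     1.678] F [ 0.2 -0.1 -0.5] w 39.8
to target, tool axes mm [-0.9  0.   5.1]
turn deg 0.09
```

Centred to within 1 mm. Down 5 mm, then close on the rib.

Call:
{"api": "send_rows", "payload": {"steps": [[[-0.0009,0,0.003],0],[[0,0,0.002],0],[[0,0,0],0],[[0,0,0],0],[[0,0,0],0]]}}

```text
t: 14.73
ee_pos: [533.6, -12.5, 62.3]
tcp_rot: [[0.129, 0.992, -0.0], [0.992, -0.129, 0.0], [0.0, -0.0, -1.0]]
contact_force: [0.4, -0.0, 0.2]
width: 39.7
```

Call:
{"api": "send_rows", "payload": {"steps": [[[0,0,0],0],[[0,0,0],0],[[0,0,0],0],[[0,0,0],0],[[0,0,0],0],[[0,0,0],0],[[0,0,0],0],[[0,0,0],0],[[0,0,0],0],[[0,0,0],0]], "fingers": 0.0}}

```text
t: 15.57
ee_pos: [533.7, -12.5, 62.4]
tcp_rot: [[0.129, 0.992, 0.0], [0.992, -0.129, 0.0], [0.0, 0.0, -1.0]]
contact_force: [-0.3, 0.1, 2.5]
width: 10.8
```

Rib held (width 10.8, little force). Lifting and carrying to the tray.

Call:
{"api": "send_rows", "payload": {"steps": [[[0,0,-0.004],0],[[0,0,-0.008],0],[[0,0,-0.016],0],[[0,0,-0.025],0],[[0,0,-0.025],0],[[0,0,-0.022],0],[[0,0,-0.01],0],[[0,0,0],0],[[0,0,0],0]]}}

```text
t: 16.32
ee_pos: [533.7, -12.5, 172.3]
tcp_rot: [[0.129, 0.992, 0.001], [0.992, -0.129, 0.0], [0.0, 0.001, -1.0]]
contact_force: [-0.1, 0.2, -0.4]
width: 10.6
```

```bash
python3 st.py 564.3 -295.8 170 82.8
```

```text
t 16.32 p [533.7 -12.5 172.3] yawx 82.59 z [ 6.e-04  0.e+00 -1.e+00] q [-0.023  0.229 -0.323  1.019  0.     1.677] F [-0.1  0.2 -0.4] w 10.6
to target, tool axes mm [-277.    66.9    2.3]
turn deg -0.21
```

Call:
{"api": "send_rows", "payload": {"steps": [[[-0.015,0.0036,0],0],[[-0.0275,0.00665,0],0],[[-0.0275,0.00665,0],0],[[-0.0275,0.00665,0],0],[[-0.0275,0.00665,0],0],[[-0.0275,0.00665,0],0],[[-0.0275,0.00665,0],0],[[-0.0275,0.00665,0],0],[[-0.0275,0.00665,0],0],[[-0.0275,0.00665,0],0],[[-0.0145,0.00345,0],0],[[0,0,0],-0.2],[[0,0,0.02],0],[[0,0,0.02],0],[[0,0,0],0],[[0,0,0],0],[[0,0,0],0]]}}

```text
t: 17.73
ee_pos: [564.2, -295.0, 132.6]
tcp_rot: [[0.125, 0.992, -0.0], [0.992, -0.125, 0.0], [0.0, -0.0, -1.0]]
contact_force: [0.1, -0.6, -0.6]
width: 10.6
```

```bash
python3 st.py 564.3 -295.8 64.4 82.8; python3 - <<'E'
from h import *
im,D=snap('scene','s6');cv2.imwrite('pics/c6.png',cv2.resize(im[240:430,90:290,::-1],None,fx=3,fy=3,interpolation=cv2.INTER_CUBIC))
P=cloud('scene',D).reshape(-1,3)
S=P[(abs(P[:,0]-564)<60)&(abs(P[:,1]+296)<45)&(P[:,2]>78)&(P[:,2]<112)]
r=cv2.minAreaRect(S[:,:2].astype(np.float32));print(len(S),r,S[:,2].min())
E
```

```text
t 17.73 p [ 564.2 -295.   132.6] yawx 82.83 z [-4.e-04  5.e-04 -1.e+00] q [-0.482  0.442 -0.117  1.012  0.     1.214] F [ 0.1 -0.6 -0.6] w 10.6
to target, tool axes mm [-0.8  0.2 68.2]
turn deg 0.03
505 ((570.4921264648438, -299.3049011230469), (65.51219177246094, 71.85128021240234), 59.2556266784668) 78.24043664173496
```

View pics/c6.png

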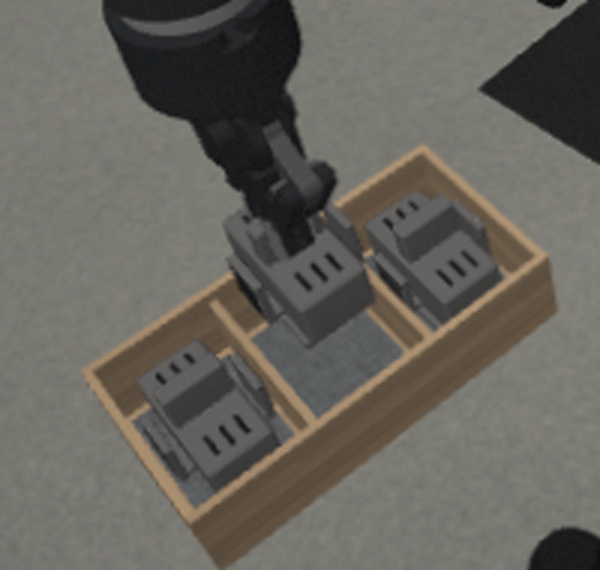

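The cover hangs upright over the middle compartment, at crop (310,280). Going down into it.

Call:
{"api": "send_rows", "payload": {"steps": [[[-0.0005,0,0.01],0],[[0,0,0.015],0],[[0,0,0.015],0],[[0,0,0.01],0],[[0,0,0.007],0],[[0,0,0.004],0],[[0,0,0.001],0],[[0,0,0],0],[[0,0,0],0],[[0,0,0],0]]}}

```text
t: 18.62
ee_pos: [564.7, -296.6, 71.1]
tcp_rot: [[0.126, 0.992, 0.001], [0.992, -0.126, -0.001], [-0.0, 0.001, -1.0]]
contact_force: [-0.2, 0.8, -1.5]
width: 10.8
```

Call:
{"api": "send_rows", "payload": {"steps": [[[0.0005,0,0.002],0],[[0,0,0.002],0],[[0,0,0.0015],0],[[0,0,0],0],[[0,0,0],0],[[0,0,0],0]]}}

```text
t: 19.12
ee_pos: [564.1, -295.8, 64.7]
tcp_rot: [[0.126, 0.992, -0.0], [0.992, -0.126, 0.0], [0.0, -0.0, -1.0]]
contact_force: [-0.4, -0.0, -2.0]
width: 10.6
```

Call:
{"api": "send_rows", "payload": {"steps": [[[0,0,0.0005],0],[[0,0,0.0005],0],[[0,0,0],0],[[0,0,0],0]]}}

```text
t: 19.45
ee_pos: [564.2, -295.9, 64.4]
tcp_rot: [[0.126, 0.992, 0.0], [0.992, -0.126, -0.0], [-0.0, 0.0, -1.0]]
contact_force: [-1.2, 0.8, 5.8]
width: 11.0
```

Contact at exactly the expected height. Release and retreat.

Call:
{"api": "send_rows", "payload": {"steps": [[[0,0,0],0],[[0,0,0],0],[[0,0,0],0],[[0,0,0],0],[[0,0,0],0],[[0,0,0],0],[[0,0,0],0],[[0,0,0],0]], "fingers": 0.035}}

```text
t: 20.12
ee_pos: [564.2, -295.8, 63.7]
tcp_rot: [[0.126, 0.992, -0.0], [0.992, -0.126, 0.0], [0.0, -0.0, -1.0]]
contact_force: [0.4, -0.1, -0.2]
width: 35.3
```

Call:
{"api": "send_rows", "payload": {"steps": [[[0,0,-0.01],0],[[0,0,-0.02],0],[[0,0,-0.03],0],[[0,0,-0.03],0],[[0,0,-0.03],0],[[0,0,-0.03],0],[[0,0,-0.02],0],[[0,0,0],0],[[0,0,0],0],[[0,0,0],0]]}}

```text
t: 20.95
ee_pos: [563.9, -295.7, 233.5]
tcp_rot: [[0.126, 0.992, -0.0], [0.992, -0.126, 0.0], [0.0, -0.0, -1.0]]
contact_force: [0.1, -0.0, -0.2]
width: 34.9
```

```bash
python3 st.py; python3 - <<'E'
from h import *
im,D=snap('scene','s7');cv2.imwrite('pics/c7.png',cv2.resize(im[240:430,90:290,::-1],None,fx=3,fy=3,interpolation=cv2.INTER_CUBIC))
P=cloud('scene',D).reshape(-1,3);c=np.array([564.3,-295.8]);a=np.radians(-7.2)
R=np.array([[np.cos(a),-np.sin(a)],[np.sin(a),np.cos(a)]])
L=(P[:,:2]-c)@R
for k in(0,75,-75):
  for n,zl,zh in(('rib',66,80),('shelltop',44,53)):
    m=(abs(L[:,1]-k)<31)&(abs(L[:,0])<53)&(P[:,2]>zl)&(P[:,2]<zh);q=L[m]
    r=cv2.minAreaRect(q.astype(np.float32));print(k,n,len(q),np.round(r[0],1),np.round(r[1],1),round(r[2],1),'z',np.percentile(P[m,2],[50,98]).round(1))
E
```

```text
t 20.95 p [ 563.9 -295.7  233.5] yawx 82.78 z [-4.e-04  2.e-04 -1.e+00] q [-0.483  0.387  0.037  1.221 -0.     1.214] F [ 0.1 -0.  -0.2] w 34.9
0 rib 208 [-0.  -0.2] [35.4 15.4] 89.3 z [75.2 78.3]
0 shelltop 838 [-5.8  0.1] [93.9 61.2] 0.1 z [50.3 52.6]
75 rib 193 [ 1.  75.2] [12.9 36. ] 0.4 z [75.3 78.5]
75 shelltop 747 [-4.1 73.9] [92.5 60.7] 4.0 z [50.3 52.8]
-75 rib 237 [  2.1 -75. ] [35.9 14.7] 89.7 z [75.3 77.8]
-75 shelltop 889 [ -5.8 -74.8] [94. 61.] 0.6 z [50.2 52.7]
```

View pics/c7.png

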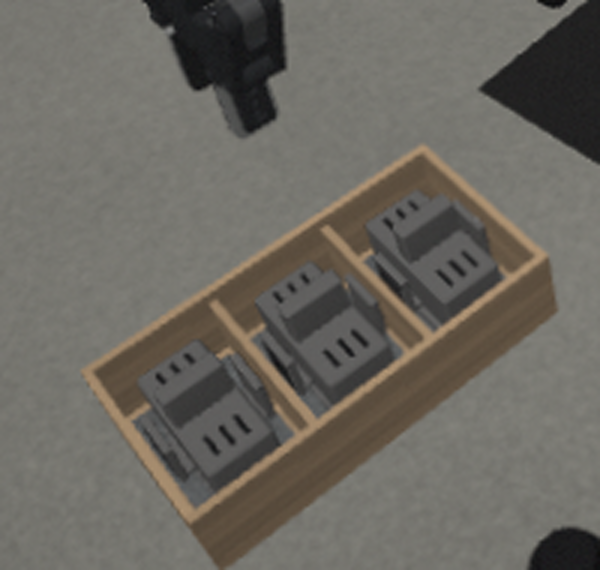

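The cover stands upright in the middle compartment at crop (325,335), at the same height as its neighbours, and the gripper is clear. Handing in.

```bash
python3 -c "
from rig import close_job
print(close_job())"
```

```text
the job is handed in; nothing more can be done
None
```

I took the cover off the base by its two tabs and set it upright on the mat. I then took it again by the rib and put it down in the tray's empty middle compartment, let go and handed the job in at about 21 s of the 48 s. No verdict was reported.

**Last checks, all good:**
- The rib centre was about 0.2 mm from the compartment centre, and the cover was within 1° of the compartment's direction.
- Its rib and shell tops were at the same height as those of the two spare covers, so it stands on the floor.
- The spares looked untouched. The gripper was open and well clear at z = 233 mm, with no force on it.

**Reading that disagreed:** while I pinched the tabs, the finger opening read about 46 mm instead of the 50 mm expected, with 17 N pushing up on the tool. The fingers stopped there even when commanded tighter, so I took it that the tabs were at their stops. The cover then lifted off cleanly.

I did not measure the bowl, bottle, tools, tape or knob again at the end; the arm did not go near them, apart from the screwdriver by the mat, which looked undisturbed after I set the cover down there.

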